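# Open the label printer's cover

### The job

The label printer on the bench is out of labels. Press down its wedge-shaped cover release key with a fingertip (not the round feed button behind it), take the hand off and let the cover spring up by itself, then push the cover on over to the rear until it rests fully open, and come away. Lift nothing: the printer stays standing where it is and the other things on the bench are left alone.

Things in the scene. Friction and masses are not known exactly. Their poses are not given: they have to be found in the camera images.
- printer: Label printer standing loose on the bench, 1.6 kg, light grey, 200 mm deep (x), 158 wide (y), 130 high. Origin: centre of the underside; -x is its front (towards the robot, give or take 26 degrees), +y its left. The dark grey cover fills the top from y -31 to +69 mm and x -78 to +75; the control strip, y -80 to -32, top at z 129, carries key and feed button. About 9 N along the bench slides it.
- cover (a joint): Cover hinge, rad: 0 shut and latched, 0.85 where the spring holds it up after release, 1.95 fully open on its stop. From 0.85 pushing takes about 1 N at the lip; beyond about 1.7 it falls back on to the stop by its own weight, before that it sinks back to 0.85. The hinge is damped.
- cover_lip (a point): Middle of the underside of the cover's rounded lower front edge (the lip, 94 mm long across the printer, 6 mm thick); moves with the cover. Shut, it lies 151 mm ahead of the hinge line and 30 mm below it; sprung up to 0.85 rad it stands about 215 mm above the bench, the space below and in front of it open.
- cover_hinge (a point): Middle of the cover's hinge line, which runs along the printer's y axis, 124 mm above the bench at the rear of the cover.
- release_key (a joint): Release key, rad: 0 at rest, 0.24 fully down. It is a rocker hinged at its front end, 33 mm ahead of the top's centre; pressed straight down at the centre it sinks 8 mm and takes 3 N to start and 7 N fully down; the latch lets go at about 0.16 rad (5 to 6 mm). It springs back when left.
- key_top (a point): Centre of the top of the release key: a black wedge 34 mm long (x) by 30 mm wide (y), its top sloping up 11 degrees towards the rear at rest, 11 mm above the control strip here. The cover's edge is 25 mm to its left (+y).
- feed_button (a joint): Feed button travel, m: 0 at rest, 0.003 fully pressed. Not to be pressed.
- feed_top (a point): Centre of the top of the round black feed button, 16 mm across, 4 mm above the control strip, 64 mm behind the key's centre.
- label_roll: Spare roll of labels, white, 80 mm across, 80 mm tall, standing on the bench near the printer's left side. Origin: centre of its underside. Leave alone.
- ribbon_roll: Smaller white roll, 56 mm across, 55 mm tall, standing. Origin: centre of its underside. Leave alone.
- marker: Marker pen, 135 x 16 x 18 mm, lying near the printer's right side. Origin: underside, middle. Leave alone.
- cutter: Carton cutter, 145 x 24 x 18 mm, lying in front of the printer. Origin: underside, middle of the handle. Leave alone.
- bit_rack: Black strip with eight screwdriver bits, 110 x 30 x 44 mm. Origin: centre of the underside. Leave alone.
- parts_tray: Blue open tray of screws, 120 x 90 x 40 mm. Origin: centre of the underside. Leave alone.

How it is judged:
On the way, in this order (a step that is already met when the one before it is completed fails the run):
1. the release key is being pressed while the cover is shut (value of joint release_key above 0.07 rad and value of joint cover below 0.15 rad).
2. the cover has sprung up by itself, the hand off the printer (value of joint cover above 0.6 rad and value of joint release_key below 0.05 rad and contact force between each of the arm, the fingers and printer below 0.1 N), for 0.1 s.
At the end, for the whole second after the job is handed in: The cover rests fully open on its stop (over 1.85 rad of 1.95), the release key is back up, the printer stands still and upright within 25 mm of where it was, and every other thing is within 25 mm of where it was (value of joint cover above 1.85 rad and velocity of joint cover below 0.05 rad/s and value of joint release_key below 0.04 rad and distance of each of printer, label_roll, ribbon_roll, marker, cutter, bit_rack, parts_tray from where it was at the start of the episode below 0.025 m and angle between printer's own z axis and vertical below 0.05 rad and linear speed of printer below 0.02 m/s); the robot touches nothing.
It fails at once if the feed button is pressed (value of joint feed_button above 0.002 m).
It fails at once if the printer is shoved more than 25 mm, or lifted or tipped (distance of printer from where it was at the start of the episode above 0.025 m or height (world z) of printer above 0.015 m or angle between printer's own z axis and vertical above 0.12 rad).
It fails at once if something else on the bench is moved more than 25 mm or lifted (distance of any of label_roll, ribbon_roll, marker, cutter, bit_rack, parts_tray from where it was at the start of the episode above 0.025 m).
It also fails if it takes over 51 s, if anything falls off the work surface, if the arm or the gripper's body presses on something with over 40 N, if the wrist force passes 120 N, or if a joint passes its speed limit or range.

### The arm

A 7-joint arm with a two-finger parallel gripper is mounted at the origin on the work surface. World frame = base frame: x ahead of the robot, y to its left, z up, the work surface at z = 0. Lengths are in m, angles in rad, forces in N, time in s.
With the tool pointing down it reaches from about 0.4 to 0.85 m from the base axis. Payload 4.5 kg.
Tool frame: the origin (TCP) lies on the centre line of the jaws, within the pads' length; the fingertips stand 11 mm ahead of it and the grasp point (between the pads) lies 8 mm behind it; z points along the fingers, y is the line along which they close (so a half turn about z gives the same grasp; the last joint's range is limited). The gripper opens to 88 mm and grips with 3 to 60 N. Pads are 18 mm wide; open, the fingers measure 123 mm over their backs; the gripper's body (75 mm by 187 mm) begins 45 mm behind the grasp point.
Start: joints at [-1.207, 0.689, -0.195, 1.565, 0.157, 0.902, -0.215], TCP at [0.202, 0.591, 0.25] pointing down, gripper open.
Joint ranges: [-3.01, 3.01], [-0.46, 2.08], [-1.47, 1.51], [0.13, 2.56], [-1, 4.14], [0.04, 2.09], [-2.66, 2.66]. Speed limits (rad/s): [2.57, 2.57, 3.14, 3.14, 3.14, 3.14, 3.14].

### API

Orientations are given as a unit quaternion [x, y, z, w].
In Python, from plant import * gives the robot as it stands. The module is installed in compiled form; this text tells all that it offers.
- The arm moves only by the tool send_rows, never from a script. Its argument "motion" is a list of rows, each an object of numbers: "x", "y", "z": the shift along the tool's x, y, z in cm; "rx", "ry", "rz": the turn, a rotation vector about the tool's x, y, z in rad; "jaw": the finger opening in cm, from 0 to 8.81. In form: [{"x": .., "y": .., "z": .., "rx": .., "ry": .., "rz": .., "jaw": ..}, ...]. A call has exactly 5 rows; each row shifts and turns the commanded pose from where the row before left it, along the tool's axes as they then stand; what a row does not reach is not made up. A row lasts 1/10 s, in which the tool goes at most 50 mm and 8.59 degrees, less where a joint would pass 70% of its speed; a pose out of reach is approached as far as the arm can. A call is refused whole if a number of a shift passes 5 or a number of a turn 0.15, either way. A call with a gripper value outside its range is refused whole. The fingers move at their own pace and stop on an object; "grip_force" is the grip in N (left out, the last holds). Time passes only in rows, so rows that do not move let the fingers close, or fill a call up. It gives the time, the measured TCP pose, the force, the opening and the grip force at its end, in the units of the state.
- get_state(): the state, without advancing time (a new reading comes with each control period).
- snapshot(name): name is "scene" or "top"; returns a dict with "img" (400x640x3 uint8, red, green, blue), "vertical_fov" (degrees; the focal length in pixels is half the picture's height over the tangent of half this angle, whatever the lens; pixels are square), "cx", "cy" (the principal point, pixels), "D" ([k1, k2, p1, p2, k3] as OpenCV has them; the pictures are not rectified), "extrinsics" (4x4, takes a point from camera to world coordinates). Camera axes: x right, y up, looking along -z (the intrinsics and any distortion apply to the point x, -y, -z); pixel columns grow to the right and rows downward; lengths in m; the calibration is good to about 2 mm. A picture is of the moment at which its call begins. There is no depth.
- finish_job(): hands the job in; it is judged then, once.
The state is a dict: "clock": time; "q": joint angles; "qd": joint speeds; "joint_torque": joint torques, N m; "tool_pos": TCP position; "eef_rot": TCP orientation; "contact_force": force on the tool from outside, world axes, zero at the start; "moment": the same for the moment, N m; "opening": opening from 0.0 (shut) to 1.0 (fully open); "finger_force": force on a finger pad.
Only numpy, scipy, OpenCV 4.12 (cv2) and the standard library are available. Lean on these libraries where they do the work, as an engineer would, in place of code of your own. Each camera call takes 0.05 s, during which the arm holds its last target. There are 200 camera calls.

## Working session

There is one attempt and no reset: what is moved stays moved. The work goes in short steps, Python scripts to look and compute and a tool call to move; the robot and the scene stay as the last step left them, time stands still between calls to the robot, and variables do not carry over. Pictures are saved under pics/ and viewed, at most 10 in all, crops included, and the job is handed in when it is done.

Besides the shell and the picture viewer there is one more tool, called after ">>>" by a JSON object that holds its "api" and its "payload", one argument or row to a line. send_rows: Moves the arm, as the interface text tells. Its arguments: {"type":"object","properties":{"motion":{"type":"array"},"grip_force":{"type":"number"}},"required":["motion"]}

```bash
mkdir -p pics; cat > h.py <<'E'
from plant import *
import numpy as np, cv2
from scipy.spatial.transform import Rotation as R
from scipy.optimize import least_squares
def cam(s):
    f=200/np.tan(np.radians(s["vertical_fov"])/2)
    K=np.array([[f,0,s["cx"]],[0,f,s["cy"]],[0,0,1.]])
    return K,np.array(s["D"],float),np.array(s["extrinsics"])
def proj(s,P):
    K,D,E=cam(s); P=np.atleast_2d(P)
    c=(P-E[:3,3])@E[:3,:3]; c=c*[1,-1,-1]
    return cv2.projectPoints(c.reshape(-1,1,3),np.zeros(3),np.zeros(3),K,D)[0].reshape(-1,2)
def ray(s,uv):
    K,D,E=cam(s)
    n=cv2.undistortPoints(np.array(uv,float).reshape(-1,1,2),K,D).reshape(-1,2)
    d=np.c_[n[:,0],-n[:,1],-np.ones(len(n))]@E[:3,:3].T
    return E[:3,3],d
def atz(s,uv,z):
    o,d=ray(s,uv); return o+d*((z-o[2])/d[:,2])[:,None]
E
python3 - <<'E'
from h import *
import pickle
S={n:snapshot(n) for n in("scene","top")}
pickle.dump(S,open("s0.pkl","wb"))
for n in S:
    cv2.imwrite(f"pics/{n}0.png",S[n]["img"][:,:,::-1]); print(n,S[n]["vertical_fov"],S[n]["cx"],S[n]["cy"],S[n]["D"],np.round(S[n]["extrinsics"],3).tolist())
print(get_state())
E
```

```text
scene 51.239276046322615 320.8185819156433 193.79630217837627 [-0.05664681  0.          0.          0.          0.        ] [[0.579, -0.642, 0.502, 1.076], [0.815, 0.467, -0.343, -0.394], [-0.014, 0.608, 0.794, 0.993], [0.0, 0.0, 0.0, 1.0]]
top 48.09690622619436 324.90845601667445 206.93515862008084 [0.01133141 0.         0.         0.         0.        ] [[-0.022, 0.989, -0.146, 0.346], [-1.0, -0.025, -0.018, -0.018], [-0.021, 0.145, 0.989, 1.276], [0.0, 0.0, 0.0, 1.0]]
{'clock': 0.1, 'q': array([-1.20718968,  0.68988039, -0.19451395,  1.56622612,  0.15729999,
        0.90248216, -0.21513288]), 'qd': array([-0.00057007, -0.00112795, -0.00131898, -0.00462915,  0.00047545,
        0.00358243,  0.00117247]), 'joint_torque': array([-3.42627754e-03, -5.28499603e+01, -1.27182506e+00, -1.53837526e+01,
       -5.26250317e-02,  1.97829853e-03,  4.31945023e-05]), 'tool_pos': array([0.20228067, 0.59079329, 0.24900607]), 'eef_rot': array([ 1.64138674e-01,  9.86436947e-01, -7.99766184e-04, -7.21197811e-05]), 'contact_force': array([-0.90392505,  0.59107521, -0.49512583]), 'moment': array([ 0.0045931 , -0.01157562,  0.04800168]), 'finger_force': 0.0, 'opening': 1.0008761492285942}
```

View pics/scene0.png

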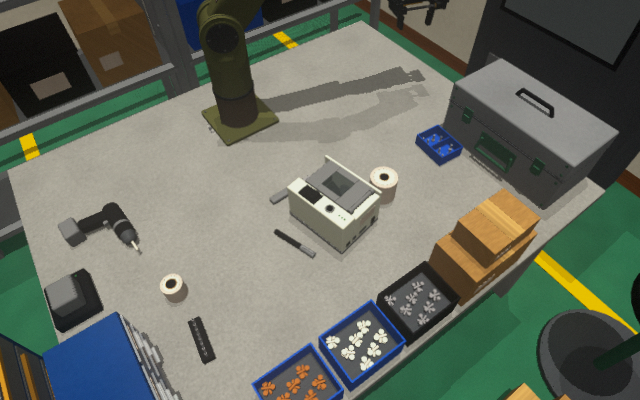

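View pics/top0.png

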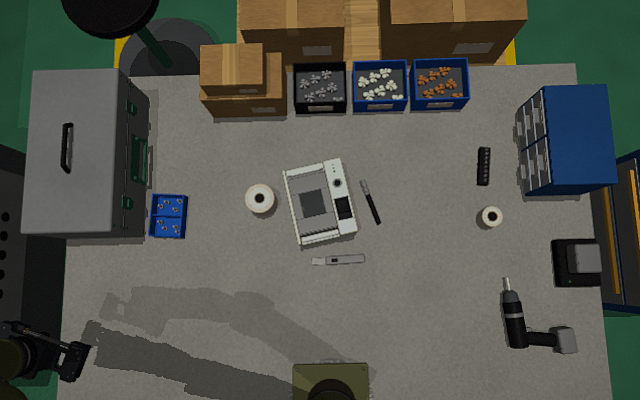

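The scene view shows the printer at about (335,205). In the top view it is at (320,203), with the black key at (345,208) and the feed button at (337,183). I'll enlarge both.

```bash
python3 - <<'E'
from h import *
import pickle
S=pickle.load(open("s0.pkl","rb"))
a=S["scene"]["img"][150:260,265:405]; b=S["top"]["img"][145:255,255:395]
im=np.vstack([cv2.resize(i,(700,550),interpolation=cv2.INTER_CUBIC)[:, :] for i in(a,b)])
im=np.hstack([cv2.resize(i,(400,314),interpolation=cv2.INTER_CUBIC) for i in (a,b)])
cv2.imwrite("pics/a.png",cv2.resize(a,(700,550),interpolation=cv2.INTER_CUBIC)[:,:,::-1])
cv2.imwrite("pics/b.png",cv2.resize(b,(700,550),interpolation=cv2.INTER_CUBIC)[:,:,::-1])
E
```

```text
(no output)
```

View pics/a.png

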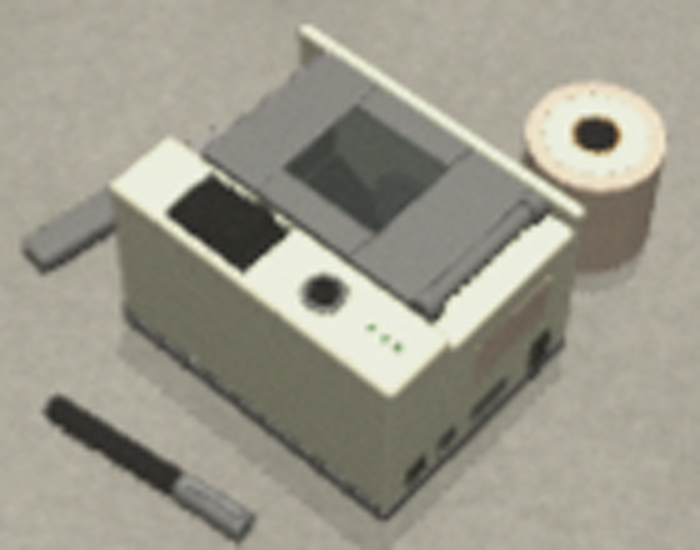

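View pics/b.png

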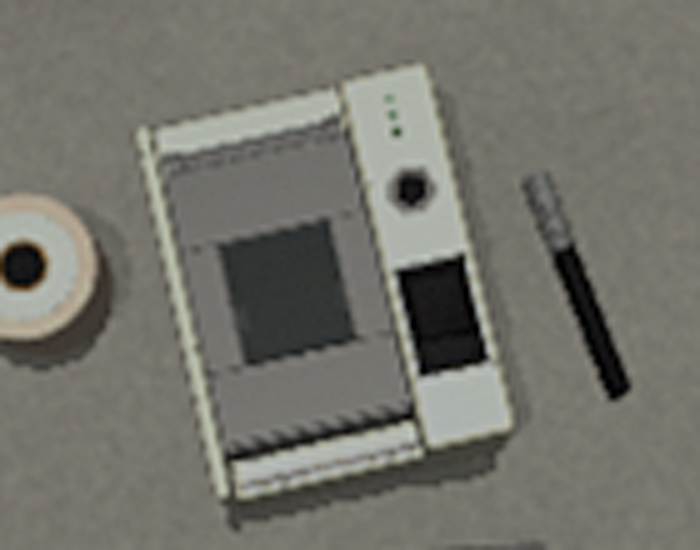

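The crops show the strip corners, the key (scene crop about (228,222), top crop about (442,315)) and the feed button (scene crop (323,293), top crop (410,188)). Next I'll fit the printer's pose from these.

```bash
python3 - <<'E'
from h import *
import pickle
S=pickle.load(open("s0.pkl","rb"))
off={"scene":(265,150),"top":(255,145)}
px=lambda n,c:(np.array(c)+.5)/5-.5+off[n]
FR,RR,RL,FL=(-.1,-.079),(.1,-.079),(.1,-.032),(-.1,-.032)
obs=[("scene",FR,1,(113,187)),("scene",RR,1,(390,393)),("scene",RL,1,(450,345)),("scene",FL,1,(170,138)),
("scene",RR,0,(385,517)),("scene",(.1,.079),0,(563,345)),("scene",FR,0,(127,318)),
("top",FR,1,(512,428)),("top",RR,1,(425,65)),("top",RL,1,(343,83)),("top",FL,1,(425,447))]
def W(p,l):
    c,s=np.cos(p[2]),np.sin(p[2]); return np.array([p[0]+c*l[0]-s*l[1],p[1]+s*l[0]+c*l[1],l[2]])
def res(p):
    r=[proj(S[n],W(p,(*q,p[3] if t else 0)))[0]-px(n,c) for n,q,t,c in obs]
    fd=W(p,(p[4],p[5],p[3]+.004))
    r+=[proj(S["scene"],fd)[0]-px("scene",(323,293)),proj(S["top"],fd)[0]-px("top",(410,188))]
    return np.ravel(r)
f=least_squares(res,[.6,0,-.2,.129,.03,-.056],x_scale=.01,loss="soft_l1"); p=f.x
print(np.round(p,4)); print(np.round(res(p).reshape(-1,2),1).tolist())
pickle.dump(p,open("p.pkl","wb"))
o1,d1=ray(S["scene"],px("scene",(323,293)));o2,d2=ray(S["top"],px("top",(410,188)))
t=np.linalg.lstsq(np.c_[d1[0],-d2[0]],o2-o1,rcond=None)[0];print("feed tri",o1+t[0]*d1[0],o2+t[1]*d2[0])
kx=p[4]-.064
for zz in(0,):
  k=W(p,(kx,p[5],p[3]+.011));print("key",k, "hinge",W(p,(.075,.019,.124)))
for n in S: print(n,((proj(S[n],k)[0]-off[n]+.5)*5-.5).round())
# key outline in both
for n in S:
  print([((proj(S[n],W(p,(kx+a,p[5]+b,p[3]+.011+np.tan(.19)*a)))[0]-off[n]+.5)*5-.5).round().tolist() for a in(-.017,.017) for b in(-.015,.015)])
# others on top view
for nm,uv,z in(("label",(260,198),.08),("ribbon",(491,216),.055),("marker",(370,202),.018),("cutter",(338,260),.018),("tray",(169,216),.04)): print(nm,atz(S["top"],uv,z).round(3))
E
```

```text
[ 0.5338  0.0184  0.2014  0.123   0.0344 -0.0557]
[[-1.1, -0.1], [-0.1, 1.6], [0.3, -0.5], [-0.1, -0.3], [-0.3, 1.3], [0.5, -0.1], [-0.5, 0.0], [0.0, 0.4], [-0.1, -0.6], [-1.1, -0.2], [-0.3, 0.7], [0.0, 0.3], [-0.1, 0.2]]
feed tri [ 0.57884358 -0.02964083  0.12879489] [ 0.57883682 -0.02965304  0.12879364]
key [ 0.51590111 -0.04216521  0.13396655] hinge [0.60347122 0.05197228 0.124     ]
scene [232. 219.]
top [438. 305.]
[[189.0, 222.0], [229.0, 189.0], [236.0, 250.0], [276.0, 216.0]]
[[473.0, 332.0], [417.0, 344.0], [459.0, 266.0], [402.0, 279.0]]
label [[0.551 0.179 0.08 ]]
ribbon [[ 0.489 -0.448  0.055]]
marker [[ 0.542 -0.124  0.018]]
cutter [[ 0.38  -0.029  0.018]]
tray [[0.513 0.44  0.04 ]]
```

>>> {"api": "send_rows", "payload": {
  "motion": [
    {"x":-3.3,"y":-3.3,"jaw":0},
    {"x":-3.3,"y":-3.3,"jaw":0},
    {"x":-3.3,"y":-3.3,"jaw":0},
    {"x":-3.3,"y":-3.3,"jaw":0},
    {"x":-3.3,"y":-3.3,"jaw":0}
  ]
}}

```text
schema error: expected keys x, y, z, rx, ry, rz, jaw
```

>>> {"api": "send_rows", "payload": {
  "motion": [
    {"x":-3.3,"y":-3.3,"jaw":0},
    {"x":-3.3,"y":-3.3,"jaw":0},
    {"x":-3.3,"y":-3.3,"jaw":0},
    {"x":-3.3,"y":-3.3,"jaw":0},
    {"x":-3.3,"y":-3.3,"jaw":0}
  ]
}}

```text
schema error: expected keys x, y, z, rx, ry, rz, jaw
```

>>> {"api": "send_rows", "payload": {
  "motion": [
    {"rz":0.15,"jaw":0},
    {"rz":0.15,"jaw":0},
    {"rz":0.15,"jaw":0},
    {"rz":0.15,"jaw":0},
    {"rz":0.15,"jaw":0}
  ]
}}

```text
schema error: expected keys x, y, z, rx, ry, rz, jaw
```

All the keys are required.

>>> {"api": "send_rows", "payload": {
  "motion": [
    {"x":-3.3,"y":-3.3,"z":0,"rx":0,"ry":0,"rz":0,"jaw":0},
    {"x":-3.3,"y":-3.3,"z":0,"rx":0,"ry":0,"rz":0,"jaw":0},
    {"x":-3.3,"y":-3.3,"z":0,"rx":0,"ry":0,"rz":0,"jaw":0},
    {"x":-3.3,"y":-3.3,"z":0,"rx":0,"ry":0,"rz":0,"jaw":0},
    {"x":-3.3,"y":-3.3,"z":0,"rx":0,"ry":0,"rz":0,"jaw":0}
  ]
}}

```text
clock: 0.6
tool_pos: [0.3055, 0.3799, 0.2495]
eef_rot: [0.164, 0.986, -0.0, 0.0]
contact_force: [1.2, 0.2, 0.1]
opening: 0.569
finger_force: 0.0
```

>>> {"api": "send_rows", "payload": {
  "motion": [
    {"x":-3.3,"y":-3.3,"z":0,"rx":0,"ry":0,"rz":0,"jaw":0},
    {"x":-3.3,"y":-3.3,"z":0,"rx":0,"ry":0,"rz":0,"jaw":0},
    {"x":-3.3,"y":-3.3,"z":0,"rx":0,"ry":0,"rz":0,"jaw":0},
    {"x":-3.3,"y":-3.3,"z":0,"rx":0,"ry":0,"rz":0,"jaw":0},
    {"x":-3.3,"y":-3.3,"z":0,"rx":0,"ry":0,"rz":0,"jaw":0}
  ]
}}

```text
clock: 1.1
tool_pos: [0.4082, 0.1705, 0.2496]
eef_rot: [0.164, 0.986, -0.0, -0.0]
contact_force: [0.2, 0.0, 0.3]
opening: 0.118
finger_force: 0.0
```

>>> {"api": "send_rows", "payload": {
  "motion": [
    {"x":0,"y":0,"z":0,"rx":0,"ry":0,"rz":0.148,"jaw":0},
    {"x":0,"y":0,"z":0,"rx":0,"ry":0,"rz":0.148,"jaw":0},
    {"x":0,"y":0,"z":0,"rx":0,"ry":0,"rz":0.148,"jaw":0},
    {"x":0,"y":0,"z":0,"rx":0,"ry":0,"rz":0.148,"jaw":0},
    {"x":0,"y":0,"z":0,"rx":0,"ry":0,"rz":0.148,"jaw":0}
  ]
}}

```text
clock: 1.6
tool_pos: [0.4076, 0.1721, 0.2496]
eef_rot: [0.512, 0.859, -0.0, -0.0]
contact_force: [0.7, -0.0, 1.0]
opening: 0.001
finger_force: 0.0
```

>>> {"api": "send_rows", "payload": {
  "motion": [
    {"x":0,"y":0,"z":0,"rx":0,"ry":0,"rz":0.147,"jaw":0},
    {"x":0,"y":0,"z":0,"rx":0,"ry":0,"rz":0.147,"jaw":0},
    {"x":0,"y":0,"z":0,"rx":0,"ry":0.117,"rz":0,"jaw":0},
    {"x":0,"y":0,"z":0,"rx":0,"ry":0.117,"rz":0,"jaw":0},
    {"x":0,"y":0,"z":0,"rx":0,"ry":0.117,"rz":0,"jaw":0}
  ]
}}

```text
clock: 2.1
tool_pos: [0.4076, 0.1733, 0.2501]
eef_rot: [0.619, 0.765, 0.112, -0.137]
contact_force: [0.1, -0.2, -1.7]
opening: 0.002
finger_force: 0.0
```

```bash
cat >> h.py <<'E'
import pickle
p=pickle.load(open("p.pkl","rb")) if __import__("os").path.exists("p.pkl") else None
def Wp(l):
    c,s=np.cos(p[2]),np.sin(p[2]); return np.array([p[0]+c*l[0]-s*l[1],p[1]+s*l[0]+c*l[1],l[2]])
def toPr(w):
    c,s=np.cos(p[2]),np.sin(p[2]); d=np.array(w)-[p[0],p[1],0]; return np.array([c*d[0]+s*d[1],-s*d[0]+c*d[1],d[2]])
def plan(local,corner=(-.009,0,.011)):
    """shift in tool axes (cm) to bring the tool point `corner` to printer-frame point `local`"""
    s=get_state(); T=R.from_quat(s["eef_rot"])
    now=s["tool_pos"]+T.apply(corner)
    print("now(printer, mm)",(toPr(now)*1e3).round(1),"shift cm",(T.inv().apply(Wp(local)-now)*100).round(2),"F",s["contact_force"].round(1),"t",s["clock"])
E
python3 - <<'E'
from h import *
print(R.from_quat(get_state()["eef_rot"]).as_matrix().round(3).tolist(), get_state()["q"].round(2))
plan((p[4]-.064,-.057,.165)); plan((p[4]-.064,-.057,.142))
E
```

```text
[[-0.196, 0.978, -0.071], [0.917, 0.208, 0.341], [0.348, 0.002, -0.938]] [-0.04  0.5  -0.33  2.13 -0.4   0.53  0.23]
now(printer, mm) [-92.5 172.5 236.7] shift cm [-24.06   6.09  -1.27] F [ 0.1 -0.2 -1.7] t 2.1
now(printer, mm) [-92.5 172.5 236.7] shift cm [-24.86   6.09   0.89] F [ 0.1 -0.2 -1.7] t 2.1
```

>>> {"api": "send_rows", "payload": {
  "motion": [
    {"x":-4,"y":1,"z":-0.4,"rx":0,"ry":0,"rz":0,"jaw":0},
    {"x":-4,"y":1,"z":-0.3,"rx":0,"ry":0,"rz":0,"jaw":0},
    {"x":-4,"y":1,"z":-0.3,"rx":0,"ry":0,"rz":0,"jaw":0},
    {"x":-4,"y":1,"z":-0.3,"rx":0,"ry":0,"rz":0,"jaw":0},
    {"x":-4,"y":1,"z":0,"rx":0,"ry":0,"rz":0,"jaw":0}
  ]
}}

```text
clock: 2.6
tool_pos: [0.4968, -0.0075, 0.1926]
eef_rot: [0.621, 0.764, 0.11, -0.135]
contact_force: [0.9, 0.3, -0.5]
opening: 0.005
finger_force: 0.0
```

>>> {"api": "send_rows", "payload": {
  "motion": [
    {"x":-2,"y":0.5,"z":0,"rx":0,"ry":0,"rz":0,"jaw":0},
    {"x":-1.5,"y":0.5,"z":0,"rx":0,"ry":0,"rz":0,"jaw":0},
    {"x":-0.5,"y":0.1,"z":0,"rx":0,"ry":0,"rz":0,"jaw":0},
    {"x":0,"y":0,"z":0,"rx":0,"ry":0,"rz":0,"jaw":0},
    {"x":0,"y":0,"z":0,"rx":0,"ry":0,"rz":0,"jaw":0}
  ]
}}

```text
clock: 3.1
tool_pos: [0.5142, -0.0385, 0.1798]
eef_rot: [0.62, 0.765, 0.11, -0.136]
contact_force: [0.4, -0.1, 0.5]
opening: 0.01
finger_force: 0.0
```

```bash
python3 - <<'E'
from h import *
plan((p[4]-.064,-.057,.15))
S={n:snapshot(n) for n in("scene","top")}
ims=[]
for n,(u,v) in {"scene":(265,140),"top":(265,130)}.items():
    a=S[n]["img"][v:v+120,u:u+130].copy(); ims.append(cv2.resize(a,(400,369),interpolation=cv2.INTER_CUBIC))
cv2.imwrite("pics/c.png",np.hstack(ims)[:,:,::-1])
E
```

```text
now(printer, mm) [-30.5 -56.4 166.4] shift cm [-0.62  0.09  1.52] F [ 0.4 -0.1  0.5] t 3.1
```

View pics/c.png

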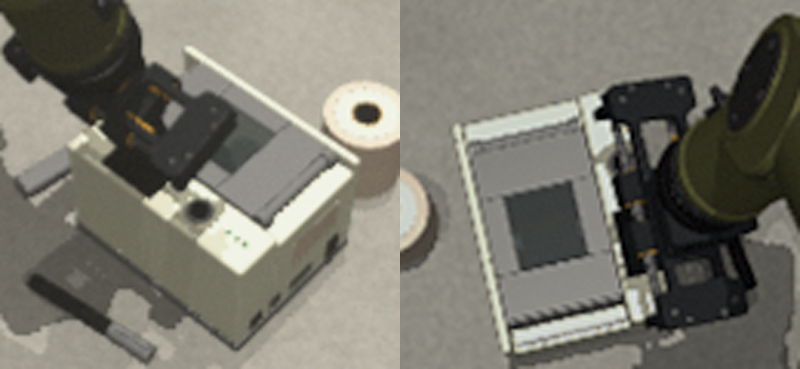

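The closed fingertip hangs over the key (left half, about (150,165)). The feed button is clear at (198,212), and in the right half the gripper body stays clear of the cover. Next is the descent.

>>> {"api": "send_rows", "payload": {
  "motion": [
    {"x":-0.26,"y":0.05,"z":0.7,"rx":0,"ry":0,"rz":0,"jaw":0},
    {"x":-0.17,"y":0,"z":0.47,"rx":0,"ry":0,"rz":0,"jaw":0},
    {"x":-0.07,"y":0,"z":0.19,"rx":0,"ry":0,"rz":0,"jaw":0},
    {"x":-0.07,"y":0,"z":0.19,"rx":0,"ry":0,"rz":0,"jaw":0},
    {"x":0,"y":0,"z":0,"rx":0,"ry":0,"rz":0,"jaw":0}
  ]
}}

```text
clock: 3.7
tool_pos: [0.515, -0.04, 0.1625]
eef_rot: [0.621, 0.764, 0.11, -0.136]
contact_force: [1.0, -0.3, -0.4]
opening: 0.008
finger_force: 0.0
```

>>> {"api": "send_rows", "payload": {
  "motion": [
    {"x":-0.03,"y":0,"z":0.1,"rx":0,"ry":0,"rz":0,"jaw":0},
    {"x":-0.03,"y":0,"z":0.09,"rx":0,"ry":0,"rz":0,"jaw":0},
    {"x":-0.03,"y":0,"z":0.09,"rx":0,"ry":0,"rz":0,"jaw":0},
    {"x":0,"y":0,"z":0,"rx":0,"ry":0,"rz":0,"jaw":0},
    {"x":0,"y":0,"z":0,"rx":0,"ry":0,"rz":0,"jaw":0}
  ]
}}

```text
clock: 4.2
tool_pos: [0.5152, -0.0399, 0.16]
eef_rot: [0.621, 0.764, 0.11, -0.136]
contact_force: [0.4, -0.3, -0.1]
opening: 0.009
finger_force: 0.0
```

```bash
python3 - <<'E'
from h import *
plan((p[4]-.064,-.057,.135))
E
```

```text
now(printer, mm) [-29.8 -58.1 146.5] shift cm [-0.3   0.02  1.12] F [ 0.4 -0.3 -0.1] t 4.2
```

>>> {"api": "send_rows", "payload": {
  "motion": [
    {"x":-0.07,"y":0,"z":0.19,"rx":0,"ry":0,"rz":0,"jaw":0},
    {"x":-0.03,"y":0,"z":0.1,"rx":0,"ry":0,"rz":0,"jaw":0},
    {"x":-0.03,"y":0,"z":0.1,"rx":0,"ry":0,"rz":0,"jaw":0},
    {"x":0,"y":0,"z":0,"rx":0,"ry":0,"rz":0,"jaw":0},
    {"x":0,"y":0,"z":0,"rx":0,"ry":0,"rz":0,"jaw":0}
  ]
}}

```text
clock: 4.7
tool_pos: [0.5153, -0.0398, 0.156]
eef_rot: [0.621, 0.764, 0.11, -0.135]
contact_force: [-0.1, -0.2, 2.4]
opening: 0.007
finger_force: 1.0
```

>>> {"api": "send_rows", "payload": {
  "motion": [
    {"x":-0.03,"y":0,"z":0.1,"rx":0,"ry":0,"rz":0,"jaw":0},
    {"x":-0.03,"y":0,"z":0.1,"rx":0,"ry":0,"rz":0,"jaw":0},
    {"x":0,"y":0,"z":0,"rx":0,"ry":0,"rz":0,"jaw":0},
    {"x":0,"y":0,"z":0,"rx":0,"ry":0,"rz":0,"jaw":0},
    {"x":0,"y":0,"z":0,"rx":0,"ry":0,"rz":0,"jaw":0}
  ]
}}

```text
clock: 5.2
tool_pos: [0.5155, -0.0397, 0.1539]
eef_rot: [0.621, 0.764, 0.11, -0.135]
contact_force: [1.6, -0.3, 3.0]
opening: 0.001
finger_force: 1.5
```

>>> {"api": "send_rows", "payload": {
  "motion": [
    {"x":-0.07,"y":0,"z":0.19,"rx":0,"ry":0,"rz":0,"jaw":0},
    {"x":-0.07,"y":0,"z":0.19,"rx":0,"ry":0,"rz":0,"jaw":0},
    {"x":-0.03,"y":0,"z":0.1,"rx":0,"ry":0,"rz":0,"jaw":0},
    {"x":0,"y":0,"z":0,"rx":0,"ry":0,"rz":0,"jaw":0},
    {"x":0,"y":0,"z":0,"rx":0,"ry":0,"rz":0,"jaw":0}
  ]
}}

```text
clock: 5.7
tool_pos: [0.5154, -0.0396, 0.1488]
eef_rot: [0.621, 0.764, 0.11, -0.135]
contact_force: [2.1, -0.5, 4.5]
opening: 0.005
finger_force: 2.4
```

>>> {"api": "send_rows", "payload": {
  "motion": [
    {"x":-0.03,"y":0,"z":0.1,"rx":0,"ry":0,"rz":0,"jaw":0},
    {"x":-0.03,"y":0,"z":0.1,"rx":0,"ry":0,"rz":0,"jaw":0},
    {"x":0,"y":0,"z":0,"rx":0,"ry":0,"rz":0,"jaw":0},
    {"x":0,"y":0,"z":0,"rx":0,"ry":0,"rz":0,"jaw":0},
    {"x":0,"y":0,"z":0,"rx":0,"ry":0,"rz":0,"jaw":0}
  ]
}}

```text
clock: 6.2
tool_pos: [0.5157, -0.0395, 0.147]
eef_rot: [0.621, 0.765, 0.111, -0.135]
contact_force: [2.9, -0.1, 7.4]
opening: 0.005
finger_force: 3.3
```

```bash
python3 - <<'E'
from h import *
plan((p[4]-.064,-.057,.135))
S={n:snapshot(n) for n in("scene","top")}
ims=[]
for n,(u,v) in {"scene":(265,140),"top":(265,130)}.items():
    a=S[n]["img"][v:v+120,u:u+130].copy(); ims.append(cv2.resize(a,(400,369),interpolation=cv2.INTER_CUBIC))
cv2.imwrite("pics/d.png",np.hstack(ims)[:,:,::-1])
E
```

```text
now(printer, mm) [-29.2 -57.7 133.6] shift cm [ 0.12 -0.04 -0.11] F [ 2.9 -0.1  7.4] t 6.2
```

View pics/d.png

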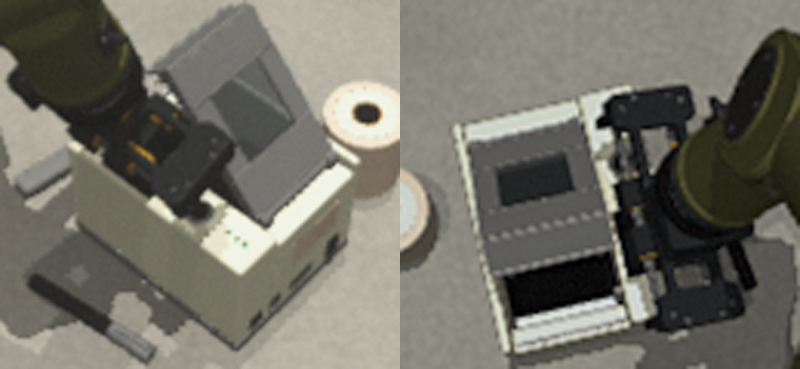

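The cover has sprung up in both views. I'll withdraw along the tool axis, which leads away from the cover.

>>> {"api": "send_rows", "payload": {
  "motion": [
    {"x":0,"y":0,"z":-1,"rx":0,"ry":0,"rz":0,"jaw":0},
    {"x":0,"y":0,"z":-3,"rx":0,"ry":0,"rz":0,"jaw":0},
    {"x":0,"y":0,"z":-3,"rx":0,"ry":0,"rz":0,"jaw":0},
    {"x":0,"y":0,"z":-3,"rx":0,"ry":0,"rz":0,"jaw":0},
    {"x":0,"y":0,"z":-3,"rx":0,"ry":0,"rz":0,"jaw":0}
  ]
}}

```text
clock: 6.8
tool_pos: [0.5223, -0.0841, 0.2693]
eef_rot: [0.621, 0.764, 0.109, -0.137]
contact_force: [-0.1, 0.3, 0.0]
opening: 0.004
finger_force: 0.0
```

>>> {"api": "send_rows", "payload": {
  "motion": [
    {"x":0,"y":-2,"z":-1,"rx":0,"ry":-0.117,"rz":0,"jaw":0},
    {"x":0,"y":-3,"z":0,"rx":0,"ry":-0.117,"rz":0,"jaw":0},
    {"x":0,"y":-3,"z":0,"rx":0,"ry":-0.117,"rz":0,"jaw":0},
    {"x":0,"y":0,"z":0,"rx":0,"ry":0,"rz":0,"jaw":0},
    {"x":0,"y":0,"z":0,"rx":0,"ry":0,"rz":0,"jaw":0}
  ]
}}

```text
clock: 7.3
tool_pos: [0.4452, -0.1027, 0.2781]
eef_rot: [0.63, 0.777, -0.001, -0.001]
contact_force: [0.1, -0.4, 0.5]
opening: 0.005
finger_force: 0.0
```

```bash
python3 - <<'E'
from h import *
plan((-.100,.019,.205),(0,.0175,.011)); print(R.from_quat(get_state()["eef_rot"]).as_matrix().round(3).tolist(),get_state()["q"].round(2))
S={n:snapshot(n) for n in("scene","top")}
ims=[]
def lip(th,y=.019):
    a=th-.196; return Wp((.075-.154*np.cos(a),y,.124+.154*np.sin(a)))
for n,(u,v) in {"scene":(255,120),"top":(255,130)}.items():
    im=cv2.resize(S[n]["img"],None,fx=3,fy=3,interpolation=cv2.INTER_CUBIC)
    for y in(-.028,.066):
        q=proj(S[n],lip(.85,y))[0]*3+1; cv2.circle(im,tuple(int(i) for i in q),3,(255,0,0),-1)
    ims.append(im[v*3:v*3+390,u*3:u*3+400])
cv2.imwrite("pics/e.png",np.hstack(ims)[:,:,::-1])
E
```

```text
now(printer, mm) [ -93.6 -100.8  267.1] shift cm [11.98 -0.55  6.21] F [ 0.1 -0.4  0.5] t 7.3
[[-0.207, 0.978, -0.002], [0.978, 0.207, 0.0], [0.001, -0.002, -1.0]] [ 0.16  0.43 -0.05  2.02  0.04  0.7   0.29]
```

View pics/e.png

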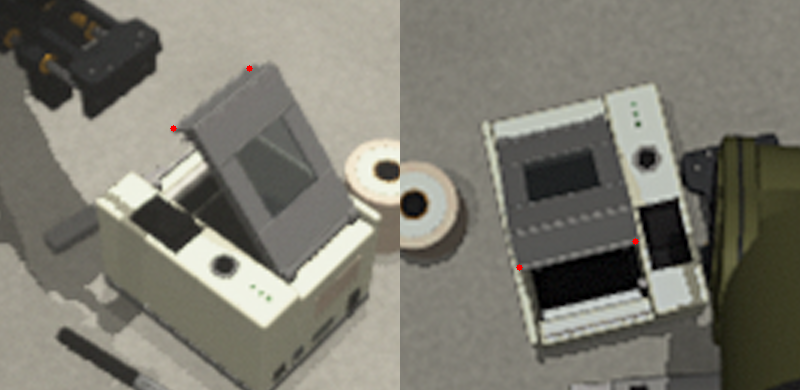

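The predicted lip (red dots) lies on the real lip within about 5 mm. I'll move in front of it.

>>> {"api": "send_rows", "payload": {
  "motion": [
    {"x":3,"y":-0.5,"z":0,"rx":0,"ry":0,"rz":0,"jaw":0},
    {"x":3,"y":0,"z":0,"rx":0,"ry":0,"rz":0,"jaw":0},
    {"x":3,"y":0,"z":0,"rx":0,"ry":0,"rz":0,"jaw":0},
    {"x":3,"y":0,"z":0,"rx":0,"ry":0,"rz":0,"jaw":0},
    {"x":0,"y":0,"z":0,"rx":0,"ry":0,"rz":0,"jaw":0}
  ]
}}

```text
clock: 7.9
tool_pos: [0.4177, 0.0166, 0.2778]
eef_rot: [0.628, 0.778, 0.001, -0.001]
contact_force: [-0.4, -0.2, 0.1]
opening: 0.009
finger_force: 0.0
```

>>> {"api": "send_rows", "payload": {
  "motion": [
    {"x":0,"y":0,"z":2,"rx":0,"ry":0,"rz":0,"jaw":0},
    {"x":0,"y":0,"z":2,"rx":0,"ry":0,"rz":0,"jaw":0},
    {"x":0,"y":0,"z":2,"rx":0,"ry":0,"rz":0,"jaw":0},
    {"x":0,"y":2,"z":0,"rx":0,"ry":0,"rz":0,"jaw":0},
    {"x":0,"y":1,"z":0,"rx":0,"ry":0,"rz":0,"jaw":0}
  ]
}}

```text
clock: 8.4
tool_pos: [0.4488, 0.0185, 0.2173]
eef_rot: [0.631, 0.776, 0.0, 0.0]
contact_force: [0.3, 0.7, -0.2]
opening: 0.005
finger_force: 0.0
```

>>> {"api": "send_rows", "payload": {
  "motion": [
    {"x":0,"y":1,"z":0,"rx":0,"ry":0,"rz":0,"jaw":0},
    {"x":0,"y":1,"z":0,"rx":0,"ry":0,"rz":0,"jaw":0},
    {"x":0,"y":0.5,"z":-0.3,"rx":0,"ry":0,"rz":0,"jaw":0},
    {"x":0,"y":0.5,"z":-0.4,"rx":0,"ry":0,"rz":0,"jaw":0},
    {"x":0,"y":0,"z":0,"rx":0,"ry":0,"rz":0,"jaw":0}
  ]
}}

```text
clock: 8.9
tool_pos: [0.4731, 0.0246, 0.2253]
eef_rot: [0.631, 0.776, -0.003, -0.002]
contact_force: [-5.8, -1.6, 5.7]
opening: 0.002
finger_force: 3.6
```

```bash
python3 - <<'E'
from h import *
plan((-.020,.019,.232),(0,.0175,.011))
E
```

```text
now(printer, mm) [-40.8  18.3 214.2] shift cm [ 0.06  2.07 -1.79] F [-5.8 -1.6  5.7] t 8.9
```

>>> {"api": "send_rows", "payload": {
  "motion": [
    {"x":0,"y":0,"z":0,"rx":0,"ry":0,"rz":0,"jaw":0},
    {"x":0,"y":0,"z":0,"rx":0,"ry":0,"rz":0,"jaw":0},
    {"x":0,"y":0,"z":0,"rx":0,"ry":0,"rz":0,"jaw":0},
    {"x":0,"y":0,"z":0,"rx":0,"ry":0,"rz":0,"jaw":0},
    {"x":0,"y":0,"z":0,"rx":0,"ry":0,"rz":0,"jaw":0}
  ]
}}

```text
clock: 9.4
tool_pos: [0.473, 0.0245, 0.2251]
eef_rot: [0.631, 0.776, -0.002, -0.002]
contact_force: [-6.4, -3.3, 5.4]
opening: 0.005
finger_force: 3.5
```

```bash
python3 - <<'E'
from h import *
plan((-.020,.019,.232),(0,.0175,.011)); s=get_state();print(s["moment"].round(2))
S={n:snapshot(n) for n in("scene","top")}
pickle.dump(S,open("s1.pkl","wb"))
ims=[]
for n,(u,v) in {"scene":(255,120),"top":(255,130)}.items():
    im=cv2.resize(S[n]["img"],None,fx=3,fy=3,interpolation=cv2.INTER_CUBIC)
    q=proj(S[n],s["tool_pos"]+R.from_quat(s["eef_rot"]).apply((0,.0175,.011)))[0]*3+1; cv2.circle(im,tuple(int(i) for i in q),3,(255,0,0),-1)
    ims.append(im[v*3:v*3+390,u*3:u*3+400])
cv2.imwrite("pics/f.png",np.hstack(ims)[:,:,::-1])
E
```

```text
now(printer, mm) [-40.9  18.3 214. ] shift cm [ 0.06  2.08 -1.81] F [-6.4 -3.3  5.4] t 9.4
[-0.42  1.29  0.02]
```

View pics/f.png

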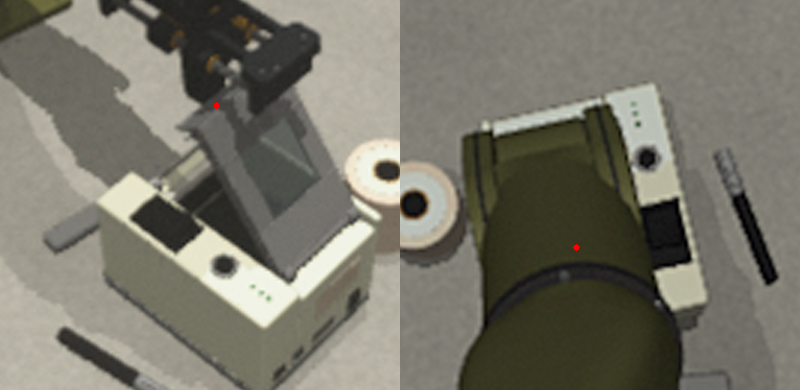

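The fingertip (red dot) is sitting on top of the lip instead of in front of it, so it needs to come in lower. I'll back off, tilt the fingers forward so the body clears the cover, and go in underneath.

>>> {"api": "send_rows", "payload": {
  "motion": [
    {"x":0,"y":-2,"z":-0.5,"rx":0,"ry":0,"rz":0,"jaw":0},
    {"x":0,"y":-3,"z":0,"rx":0,"ry":0,"rz":0,"jaw":0},
    {"x":0,"y":-3,"z":0,"rx":-0.15,"ry":0,"rz":0,"jaw":0},
    {"x":0,"y":0,"z":0,"rx":-0.15,"ry":0,"rz":0,"jaw":0},
    {"x":0,"y":0,"z":0,"rx":-0.15,"ry":0,"rz":0,"jaw":0}
  ]
}}

```text
clock: 10.0
tool_pos: [0.3831, 0.0103, 0.2241]
eef_rot: [0.625, 0.774, 0.082, 0.058]
contact_force: [-0.7, -0.9, -0.0]
opening: 0.003
finger_force: 0.0
```

```bash
python3 - <<'E'
from h import *
plan((-.085,.019,.185),(0,.0175,.011)); plan((-.040,.019,.185),(0,.0175,.011));s=get_state(); print(R.from_quat(s["eef_rot"]).as_matrix().round(3).tolist(),s["q"].round(2))
E
```

```text
now(printer, mm) [-129.9   22.6  216.8] shift cm [-0.45  3.76  4.01] F [-0.7 -0.9 -0. ] t 10.0
now(printer, mm) [-129.9   22.6  216.8] shift cm [-0.5   8.17  4.9 ] F [-0.7 -0.9 -0. ] t 10.0
[[-0.211, 0.959, 0.192], [0.977, 0.204, 0.054], [0.012, 0.199, -0.98]] [-0.02  0.41 -0.14  2.45  0.33  0.1  -0.27]
```

>>> {"api": "send_rows", "payload": {
  "motion": [
    {"x":-0.2,"y":1,"z":1.3,"rx":0,"ry":0,"rz":0,"jaw":0},
    {"x":-0.2,"y":1.3,"z":1.4,"rx":0,"ry":0,"rz":0,"jaw":0},
    {"x":0,"y":1.4,"z":1.3,"rx":0,"ry":0,"rz":0,"jaw":0},
    {"x":0,"y":1,"z":0.2,"rx":0,"ry":0,"rz":0,"jaw":0},
    {"x":0,"y":0,"z":0,"rx":0,"ry":0,"rz":0,"jaw":0}
  ]
}}

```text
clock: 10.5
tool_pos: [0.4426, 0.0195, 0.1923]
eef_rot: [0.625, 0.774, 0.083, 0.059]
contact_force: [-0.5, -0.1, 0.4]
opening: 0.007
finger_force: 0.0
```

```bash
python3 - <<'E'
from h import *
plan((-.040,.019,.19),(0,.0175,.011));s=get_state(); print(R.from_quat(s["eef_rot"]).as_matrix().round(3).tolist(),s["q"].round(2))
E
```

```text
now(printer, mm) [-69.8  19.7 185.1] shift cm [-0.1   3.02  0.12] F [-0.5 -0.1  0.4] t 10.5
[[-0.212, 0.958, 0.195], [0.977, 0.205, 0.055], [0.012, 0.202, -0.979]] [-0.05  0.53 -0.11  2.33  0.35  0.08 -0.28]
```

>>> {"api": "send_rows", "payload": {
  "motion": [
    {"x":0,"y":0.7,"z":0.1,"rx":0,"ry":0,"rz":0,"jaw":0},
    {"x":0,"y":0.7,"z":0.1,"rx":0,"ry":0,"rz":0,"jaw":0},
    {"x":0,"y":0.7,"z":0,"rx":0,"ry":0,"rz":0,"jaw":0},
    {"x":0,"y":0.7,"z":-0.2,"rx":0,"ry":0,"rz":0,"jaw":0},
    {"x":0,"y":0.7,"z":-0.3,"rx":0,"ry":0,"rz":0,"jaw":0}
  ]
}}

```text
clock: 11.0
tool_pos: [0.4729, 0.0257, 0.2018]
eef_rot: [0.625, 0.774, 0.081, 0.057]
contact_force: [-3.0, -1.2, 2.0]
opening: 0.004
finger_force: 1.6
```

```bash
python3 - <<'E'
from h import *
plan((-.020,.019,.22),(0,.0175,.011));s=get_state(); print(s["moment"].round(2),s["q"].round(2))
E
```

```text
now(printer, mm) [-38.8  19.7 194.5] shift cm [-0.07  2.35 -2.13] F [-3.  -1.2  2. ] t 11.0
[-0.23  0.85 -0.02] [-0.02  0.53 -0.17  2.23  0.33  0.19 -0.27]
```

```bash
python3 - <<'E'
from h import *
S=snapshot("scene");s=get_state();T=R.from_quat(s["eef_rot"])
im=cv2.resize(S["img"],None,fx=5,fy=5,interpolation=cv2.INTER_CUBIC)
for c,col in(((0,.0175,.011),(255,0,0)),((0,-.0175,.011),(0,255,0))):
    q=proj(S,s["tool_pos"]+T.apply(c))[0]*5+2; cv2.circle(im,tuple(int(i) for i in q),4,col,-1)
cv2.imwrite("pics/g.png",im[120*5:120*5+600,255*5:255*5+700,::-1])
E
```

```text
(no output)
```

View pics/g.png

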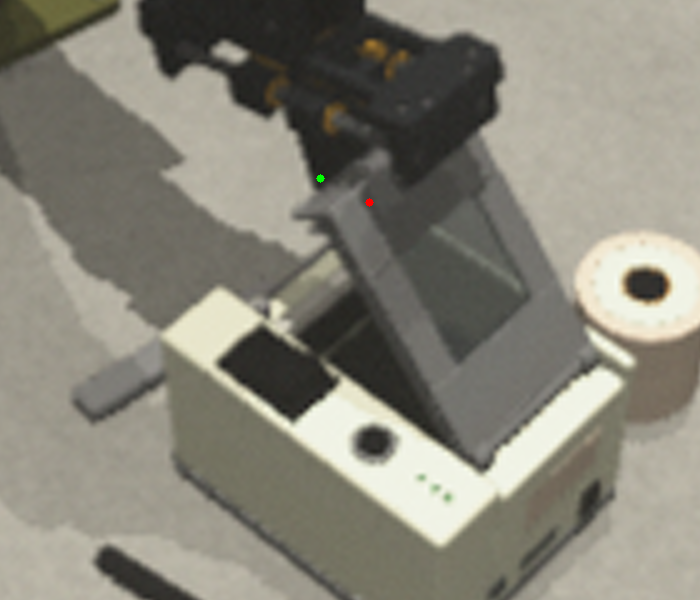

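The fingertip is now under and inside the lip, with the red tip hidden behind the cover and the finger in front of the lip. I'll follow the arc up and rearward.

>>> {"api": "send_rows", "payload": {
  "motion": [
    {"x":0,"y":0.7,"z":-0.5,"rx":0,"ry":0,"rz":0,"jaw":0},
    {"x":0,"y":0.7,"z":-0.5,"rx":0,"ry":0,"rz":0,"jaw":0},
    {"x":0,"y":0.7,"z":-0.5,"rx":0,"ry":0,"rz":0,"jaw":0},
    {"x":0,"y":0.7,"z":-0.4,"rx":0,"ry":0,"rz":0,"jaw":0},
    {"x":0,"y":0.7,"z":-0.4,"rx":0,"ry":0,"rz":0,"jaw":0}
  ]
}}

```text
clock: 11.55
tool_pos: [0.5031, 0.032, 0.2317]
eef_rot: [0.625, 0.774, 0.082, 0.058]
contact_force: [-0.2, -0.1, -0.8]
opening: 0.002
finger_force: 0.2
```

```bash
python3 - <<'E'
from h import *
plan((.013,.019,.24),(0,.0175,.011));s=get_state(); print(s["moment"].round(2),s["q"].round(2))
E
```

```text
now(printer, mm) [ -8.   19.8 224.4] shift cm [-0.09  2.37 -1.11] F [-0.2 -0.1 -0.8] t 11.55
[-0.19  0.34  0.01] [ 0.02  0.51 -0.24  2.12  0.3   0.34 -0.24]
```

>>> {"api": "send_rows", "payload": {
  "motion": [
    {"x":0,"y":0.6,"z":-0.3,"rx":0,"ry":0,"rz":0,"jaw":0},
    {"x":0,"y":0.6,"z":-0.3,"rx":0,"ry":0,"rz":0,"jaw":0},
    {"x":0,"y":0.6,"z":-0.3,"rx":0,"ry":0,"rz":0,"jaw":0},
    {"x":0,"y":0.6,"z":-0.2,"rx":0,"ry":0,"rz":0,"jaw":0},
    {"x":0,"y":0.6,"z":-0.1,"rx":0,"ry":0,"rz":0,"jaw":0}
  ]
}}

```text
clock: 12.05
tool_pos: [0.5297, 0.0375, 0.2493]
eef_rot: [0.625, 0.774, 0.082, 0.058]
contact_force: [-0.6, -0.2, 1.2]
opening: -0.0
finger_force: 0.2
```

>>> {"api": "send_rows", "payload": {
  "motion": [
    {"x":0,"y":0.6,"z":-0.1,"rx":0,"ry":0,"rz":0,"jaw":0},
    {"x":0,"y":0.6,"z":0,"rx":0,"ry":0,"rz":0,"jaw":0},
    {"x":0,"y":0.6,"z":0,"rx":0,"ry":0,"rz":0,"jaw":0},
    {"x":0,"y":0.6,"z":0,"rx":0,"ry":0,"rz":0,"jaw":0},
    {"x":0,"y":0.6,"z":0.1,"rx":0,"ry":0,"rz":0,"jaw":0}
  ]
}}

```text
clock: 12.55
tool_pos: [0.5585, 0.0438, 0.2551]
eef_rot: [0.625, 0.774, 0.082, 0.058]
contact_force: [-0.2, -0.1, -0.5]
opening: 0.003
finger_force: 0.1
```

```bash
python3 - <<'E'
from h import *
plan((.08,.019,.26),(0,.0175,.011));s=get_state(); print(s["moment"].round(2),s["q"].round(2))
E
```

```text
now(printer, mm) [ 48.7  20.3 247.8] shift cm [-0.15  3.31 -0.58] F [-0.2 -0.1 -0.5] t 12.55
[-0.11  0.22  0.01] [ 0.03  0.53 -0.28  1.94  0.26  0.5  -0.2 ]
```

>>> {"api": "send_rows", "payload": {
  "motion": [
    {"x":0,"y":0.6,"z":0,"rx":0,"ry":0,"rz":0,"jaw":0},
    {"x":0,"y":0.6,"z":0,"rx":0,"ry":0,"rz":0,"jaw":0},
    {"x":0,"y":0.6,"z":0.1,"rx":0,"ry":0,"rz":0,"jaw":0},
    {"x":0,"y":0.6,"z":0.1,"rx":0,"ry":0,"rz":0,"jaw":0},
    {"x":0,"y":0.6,"z":0.1,"rx":0,"ry":0,"rz":0,"jaw":0}
  ]
}}

```text
clock: 13.05
tool_pos: [0.5878, 0.05, 0.258]
eef_rot: [0.625, 0.774, 0.082, 0.058]
contact_force: [0.4, 0.3, 0.8]
opening: 0.003
finger_force: 0.0
```

>>> {"api": "send_rows", "payload": {
  "motion": [
    {"x":0,"y":0.5,"z":0.1,"rx":0,"ry":0,"rz":0,"jaw":0},
    {"x":0,"y":0.5,"z":0.1,"rx":0,"ry":0,"rz":0,"jaw":0},
    {"x":0,"y":0.4,"z":0.1,"rx":0,"ry":0,"rz":0,"jaw":0},
    {"x":0,"y":0,"z":0,"rx":0,"ry":0,"rz":0,"jaw":0},
    {"x":0,"y":0,"z":0,"rx":0,"ry":0,"rz":0,"jaw":0}
  ]
}}

```text
clock: 13.55
tool_pos: [0.6011, 0.0529, 0.2578]
eef_rot: [0.625, 0.774, 0.082, 0.058]
contact_force: [-0.0, -0.3, 0.2]
opening: 0.004
finger_force: 0.0
```

```bash
python3 - <<'E'
from h import *
plan((-.08,.019,.28),(0,.0175,.011));s=get_state(); print(s["moment"].round(2),s["q"].round(2))
E
```

```text
now(printer, mm) [ 92.3  20.7 250.5] shift cm [  0.07 -16.29  -6.32] F [-0.  -0.3  0.2] t 13.55
[-0.12  0.25 -0.02] [ 0.02  0.58 -0.28  1.81  0.26  0.58 -0.19]
```

Contact is gone, so the cover has probably fallen on to its stop. I'll retreat and check.

>>> {"api": "send_rows", "payload": {
  "motion": [
    {"x":0,"y":-2,"z":-0.6,"rx":0,"ry":0,"rz":0,"jaw":0},
    {"x":0,"y":-3.5,"z":-1.5,"rx":0,"ry":0,"rz":0,"jaw":0},
    {"x":0,"y":-3.5,"z":-1.5,"rx":0,"ry":0,"rz":0,"jaw":0},
    {"x":0,"y":-3.5,"z":-1.5,"rx":0,"ry":0,"rz":0,"jaw":0},
    {"x":0,"y":-3.5,"z":-1.5,"rx":0,"ry":0,"rz":0,"jaw":0}
  ]
}}

```text
clock: 14.05
tool_pos: [0.4335, 0.0162, 0.2909]
eef_rot: [0.625, 0.774, 0.082, 0.058]
contact_force: [-0.4, -0.7, 1.0]
opening: 0.002
finger_force: 0.0
```

>>> {"api": "send_rows", "payload": {
  "motion": [
    {"x":0,"y":0,"z":-1,"rx":0,"ry":0,"rz":0,"jaw":0},
    {"x":0,"y":0,"z":0,"rx":0,"ry":0,"rz":0,"jaw":0},
    {"x":0,"y":0,"z":0,"rx":0,"ry":0,"rz":0,"jaw":0},
    {"x":0,"y":0,"z":0,"rx":0,"ry":0,"rz":0,"jaw":0},
    {"x":0,"y":0,"z":0,"rx":0,"ry":0,"rz":0,"jaw":0}
  ]
}}

```text
clock: 14.55
tool_pos: [0.4338, 0.0163, 0.3]
eef_rot: [0.625, 0.774, 0.082, 0.058]
contact_force: [0.6, -0.7, -1.2]
opening: 0.005
finger_force: 0.0
```

```bash
python3 - <<'E'
from h import *
print(get_state()["tool_pos"],get_state()["contact_force"])
S={n:snapshot(n) for n in("scene","top")}
ims=[]
for n,(u,v) in {"scene":(265,100),"top":(245,110)}.items():
    im=cv2.resize(S[n]["img"],None,fx=3,fy=3,interpolation=cv2.INTER_CUBIC)
    for y in(-.028,.066):
      for th,col in((1.95,(255,0,0)),(1.7,(0,255,0))):
        q=proj(S[n],Wp((.075-.154*np.cos(th-.196),y,.124+.154*np.sin(th-.196))))[0]*3+1; cv2.circle(im,tuple(int(i) for i in q),3,col,-1)
    ims.append(im[v*3:v*3+450,u*3:u*3+400])
cv2.imwrite("pics/i.png",np.hstack(ims)[:,:,::-1])
E
```

```text
[0.43378967 0.01628863 0.30000117] [ 0.58970937 -0.69126541 -1.22346524]
```

View pics/i.png

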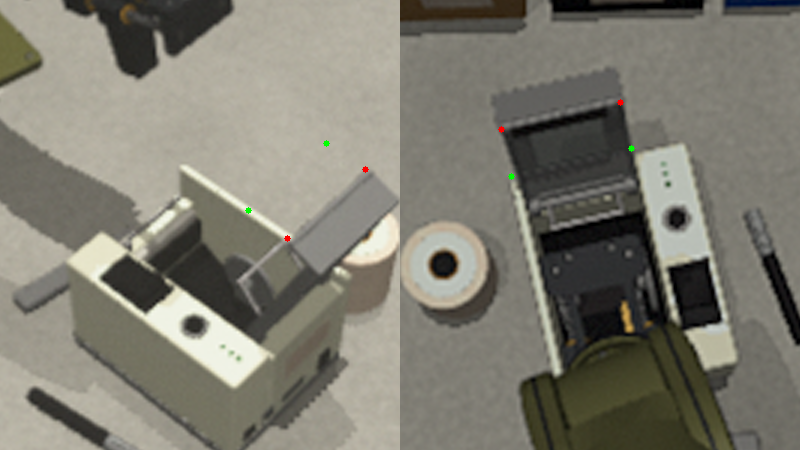

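The cover lip lies on the red 1.95 rad marks in both views, at about (287,238)/(365,170) and (501,129)/(620,103). The key is up, the printer is upright, and the hand is clear.

```bash
python3 -c "
from plant import *
print(finish_job())"
```

```text
the job is handed in; nothing more can be done
None
```

The job is handed in: the key was pressed, the cover sprung up and was pushed over on to its stop, and the hand came away clear. The final pictures show it fully open; no verdict came back.

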